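# Set the rig controller and start the run

### The job

Set up the rig controller for the next test run: slide the cover back, turn the bar knob down in the round well until its pointed end stands at the three-dot mark, and roll the left thumbwheel to two dots and the right thumbwheel to three dots, level with the white index ridges. Then slide the cover fully shut over the well again, press the start button behind the thumbwheels right down and let it come up. Leave the tin on the controller and the plates, the spanner and the dish beside it where they are.

Things in the scene. Friction and masses are not known exactly. Their poses are not given: they have to be found in the camera images.
- console: the rig controller: grey instrument case fixed on the worktop, 310 (x) x 260 (y) x 85 mm high. Origin: centre of its underside; x points to its back, y to its left, z up. Positions 'in the case's frame' below are in mm in this frame. Two guide rails for the cover, 10 mm high, run along x at y = -23 and y = +123. A loose tin stands on the right rear corner of its top.
- well_floor (a point): centre of the floor of the round well sunk into the case's top at x = -70, y = +50 in the case's frame: 120 mm in diameter, 40 mm deep (floor 45 mm above the worktop). On the floor, 52 mm from the centre, groups of one, two, three and four white dots in the directions +1.2, +0.4, -0.4, -1.2 rad from the case's x axis (counter-clockwise positive, seen from above).
- knob_axis (a point): centre of the top face of the black bar knob, on its upright axis in the middle of the well, 77 mm above the worktop (8 mm below the case's top). The bar is 14 mm wide and 24 mm high (53 to 77 mm above the worktop) and reaches about 37 mm to either side; the well's wall is 60 mm from the axis all round.
- knob (a joint): angle of the bar knob, rad, growing clockwise seen from above. Its pointed end points 1.2 - value rad counter-clockwise from the case's x axis: at one dot at 0, two dots at 0.8, three at 1.6, four at 2.4. Stops at -0.3 and 2.7. No spring; friction of 0.06 N m holds it where it is left. It can be pushed round by one end or gripped across the bar.
- knob_point (a point): tip of the knob's pointed end (the end with a white line on top; the other end is square), at the height of its top face, 38 mm from the axis.
- cover (a joint): position of the flat aluminium cover, m: 0 fully shut over the well, 0.140 fully open, slid along the case's x to its back. Plate 140 x 138 x 3 mm, its upper face 92.5 mm above the worktop. Friction of about 2 N holds it where it is left.
- cover_pull (a point): centre of the black upright rib on the cover by which it is pushed: 8 mm thick (along the case's x), 74 mm long (along y), top 117 mm above the worktop; this point is 105 mm above the worktop. With the cover shut it is at x = -115, y = +50 in the case's frame.
- wheel_left_top (a point): highest point of the left thumbwheel, 98 mm above the worktop (13 mm proud of the case's top), at x = -70, y = -54 in the case's frame. White index ridges stand on the case on both sides of the wheel, level with this point.
- wheel_left (a joint): angle of the left thumbwheel, rad: black, 30 mm radius, 26 mm wide, axis along the case's y 68 mm above the worktop. Grows as its top is rolled away, to the back of the case. Rows of white dots on its rim: one dot on top at 0, two at 0.6, three at 1.2, four at 1.8; stops at -0.3 and 2.1. Friction of 0.05 N m holds it; a fingertip pressed lightly on its top and drawn along x rolls it.
- wheel_right_top (a point): highest point of the right thumbwheel, 98 mm above the worktop (13 mm proud of the case's top), at x = -70, y = -100 in the case's frame. White index ridges stand on the case on both sides of the wheel, level with this point.
- wheel_right (a joint): angle of the right thumbwheel, rad: black, 30 mm radius, 26 mm wide, axis along the case's y 68 mm above the worktop. Grows as its top is rolled away, to the back of the case. Rows of white dots on its rim: one dot on top at 0, two at 0.6, three at 1.2, four at 1.8; stops at -0.3 and 2.1. Friction of 0.05 N m holds it; a fingertip pressed lightly on its top and drawn along x rolls it.
- start_top (a point): centre of the top of the round grey start button, 34 mm in diameter, behind the thumbwheels, at x = +30, y = -77 in the case's frame, 107 mm above the worktop when up; it is pressed straight down.
- start (a joint): travel of the start button, m: 0 up, 0.006 fully down (5 N); springs back up.
- tin_mid (a point): centre of a loose round aluminium tin 58 mm in diameter, 37 mm high, standing on the top of the case at its right rear corner; leave it there.
- drilled_plate: bystander: ground steel plate 50 x 80 x 6 mm with two holes, lying to the right of the controller. Origin: centre of its underside.
- square_plate: bystander: ground steel plate 50 x 50 x 10 mm, lying to the right of the controller. Origin: centre of its underside.
- spanner: bystander: bright combination spanner 186 mm long, lying to the left of the controller. Origin: centre of its underside.
- dish: bystander: shallow round steel dish 133 mm across, 22 mm high, on the left. Origin: centre of its underside.
Mind the look-alikes: they are no part of the job. Leave any blue look-alike of the part that bears tin_mid alone.

How it is judged:
By the outcome, as a careful person would: the job done as asked, in the order asked, and still so for the second after the job is handed in, with the robot touching nothing.
It also fails if it takes over 67 s, if anything falls off the work surface, if the arm or the gripper's body presses on something with over 40 N, if the wrist force passes 120 N, or if a joint passes its speed limit or range.

### The arm

A 7-joint arm with a two-finger parallel gripper is mounted at the origin on a cart in front of the work surface, level with it; the furniture and walls round the work are solid. World frame = base frame: x ahead of the robot, y to its left, z up, the work surface at z = 0. Lengths are in mm, angles in rad, forces in N, time in s.
With the tool pointing down it reaches from about 400 to 850 mm from the base axis. Payload 4.5 kg.
Tool frame: the origin (TCP) lies midway between the tips of the shut fingers; the grasp point (between the pads) lies 19 mm behind it; z points along the fingers, y is the direction in which the jaws open and shut (so a half turn about z gives the same grasp; the last joint's range is limited). The gripper opens to 85 mm and grips with 20 to 120 N. Pads are 22 mm wide; open, the fingers measure 114 mm over their backs; the gripper's body (76 mm by 85 mm) begins 54 mm behind the grasp point. The pads swing forward as they close: fully open they stand 13 mm farther back than shut.
Start: joints at [1.367, 0.689, -0.195, 1.565, 0.157, 0.902, -0.215], TCP at [147.257, -607.431, 195.417] pointing down, gripper open.
Joint ranges: [-3.01, 3.01], [-0.46, 2.08], [-1.47, 1.51], [0.13, 2.56], [-1, 4.14], [0.04, 2.09], [-2.66, 2.66]. Speed limits (rad/s): [2.57, 2.57, 3.14, 3.14, 3.14, 3.14, 3.14].

### API

Orientations are given as a rotation vector (axis times angle).
In Python, from workcell import * gives the robot as it stands. The module is installed in compiled form; this text tells all that it offers.
- The arm moves only by the tool apply_moves, never from a script. Its argument "targets" is text: rows parted by semicolons, each of 5 numbers parted by spaces: the finger opening in m, from 0 to 0.0854, then the shift along the tool's x, y, z in m, then the turn about the tool's z in rad. A call has exactly 8 rows; each row shifts and turns the commanded pose from where the row before left it, along the tool's axes as they then stand; what a row does not reach is not made up. A row lasts 1/8 s, in which the tool goes at most 62.5 mm and 10.7 degrees, less where a joint would pass 70% of its speed; a pose out of reach is approached as far as the arm can. A call with a gripper value outside its range is refused whole. The fingers move at their own pace and stop on an object; "newtons" is the grip in N (left out, the last holds). Time passes only in rows, so rows that do not move let the fingers close, or fill a call up. It gives the time, the measured TCP pose, the force and the opening at its end, in the units of the state.
- read_state(): the state, without advancing time (a new reading comes with each control period).
- snapshot(name): name is "scene" or "top" or "wrist"; returns (picture, depth): 420x560x3 uint8, red, green, blue; 420x560 float32, mm along the optical axis (not along the pixel's ray), 0 where there is no reading.
- camera_params(name): a dict with "fx", "fy", "cx", "cy" (pixels), "R" (3x3) and "t" (3): a world point X has camera coordinates R X + t; the wrist camera has in their place "T_tool_cam" (4x4, takes a point from camera to tool coordinates, whose origin is the TCP and whose axes are the flange's). Camera axes: x right, y down, z forward; pixel columns grow to the right and rows downward; lengths in mm; the calibration is good to about 2 mm. A picture is of the moment at which its call begins: read the wrist's pose just before it. camera_params takes no time and is no camera call.
- hand_in(): hands the job in, once; it reports no verdict.
The state is a dict: "time_s": time; "q": joint angles; "qvel": joint speeds; "effort": joint torques, N m; "ee_pos": TCP position; "ee_rot": TCP orientation; "wrist_force": force on the tool from outside, world axes, zero at the start; "moment": the same for the moment, N m; "gripper_width": finger opening in mm.
Only numpy, scipy, OpenCV 4.12 (cv2) and the standard library are available. Lean on these libraries where they do the work, as an engineer would, in place of code of your own. Each camera call takes 0.05 s, during which the arm holds its last target. There are 200 camera calls.

## Working session

There is one attempt and no reset: what is moved stays moved. The work goes in short steps, Python scripts to look and compute and a tool call to move; the robot and the scene stay as the last step left them, time stands still between calls to the robot, and variables do not carry over. Pictures are saved under pics/ and viewed, on a budget of 10 in all, crops included, one or two more only if the job needs it, and the job is handed in when it is done.

Besides the shell and the picture viewer there is one more tool, called after ">>>" in YAML: its name, and indented under it one key for each argument. apply_moves: Moves the arm, as the interface text tells. Its arguments: {"type":"object","properties":{"targets":{"type":"string"},"newtons":{"type":"number"}},"required":["targets"]}

```bash
mkdir -p pics; python3 - <<'E'
from workcell import *
import cv2,numpy as np
s=read_state();print(s)
for n in("scene","top"):
    p,d=snapshot(n);cv2.imwrite(f"pics/{n}0.png",cv2.cvtColor(p,cv2.COLOR_RGB2BGR));np.save(f"pics/{n}0d.npy",d)
    c=camera_params(n);print(n,{k:np.round(v,4).tolist() for k,v in c.items()})
a=cv2.imread("pics/scene0.png");b=cv2.imread("pics/top0.png")
print({k:np.round(v,4).tolist() for k,v in camera_params("wrist").items()})
E
```

```text
{'time_s': 0.0, 'q': array([ 1.36679734,  0.68999508, -0.19454938,  1.56636073,  0.15731898,
        0.90249116, -0.21507667]), 'qvel': array([-0.00079158, -0.00040763,  0.00092352,  0.00163038, -0.00178802,
       -0.00081071, -0.0002848 ]), 'effort': array([-3.76441176e-04, -5.39605165e+01, -1.26653641e+00, -1.58544677e+01,
        9.15680488e-03,  9.43680236e-03, -3.69064566e-06]), 'ee_pos': array([ 147.01796063, -606.71947102,  194.57363315]), 'ee_rot': array([-3.11757177e+00, -3.72669787e-01,  5.41484794e-04]), 'wrist_force': array([ 0.13963712, -0.80649829,  0.22782812]), 'moment': array([-0.01849859,  0.01336633, -0.00075177]), 'gripper_width': 85.10539377607014}
scene {'fx': 471.6504, 'fy': 471.6504, 'cx': 279.0926, 'cy': 207.2646, 'R': [[-0.8021, -0.5971, 0.0119], [-0.4062, 0.5308, -0.7438], [0.4378, -0.6014, -0.6683]], 't': [514.9824, 281.8412, 964.0817]}
top {'fx': 445.7273, 'fy': 445.7273, 'cx': 284.1003, 'cy': 205.6409, 'R': [[-0.0196, -0.9997, 0.014], [-0.9849, 0.0169, -0.1723], [0.172, -0.0171, -0.985]], 't': [29.1791, 592.029, 1058.314]}
{'fx': 312.6007, 'fy': 312.6007, 'cx': 280.1091, 'cy': 210.5046, 'T_tool_cam': [[0.0002, -0.9468, -0.3219, 82.731], [1.0, 0.0004, -0.0004, -0.0703], [0.0005, -0.3219, 0.9468, -177.9223], [0.0, 0.0, 0.0, 1.0]]}
```

View pics/top0.png

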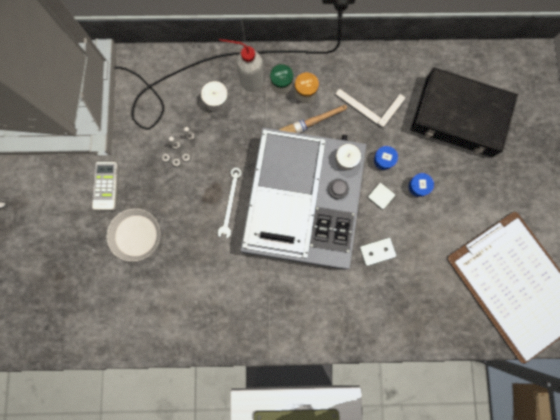

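View pics/scene0.png

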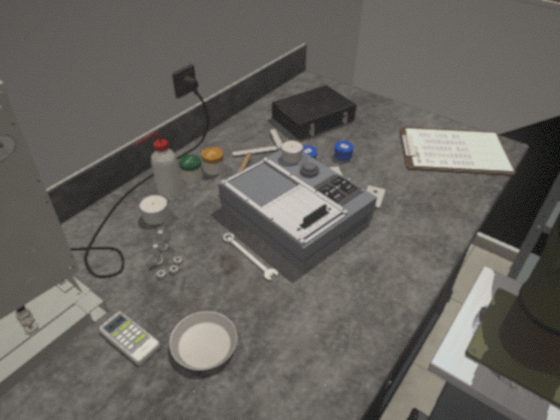

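The top view shows the case at px (245–365, 130–265): rib at (277,238), wheels at (323,228) and (342,230), button at (339,188) and tin at (348,156). The scene view agrees, and the cover is shut. Next I measure the case pose.

```bash
cat > h.py <<'E'
from workcell import *
import cv2,numpy as np
from scipy.spatial.transform import Rotation as Ro
def grab(n,f):
    s=read_state();p,d=snapshot(n);cv2.imwrite(f"pics/{f}.png",cv2.cvtColor(p,cv2.COLOR_RGB2BGR));np.save(f"pics/{f}d.npy",d);return s,p,d
def RT(n,s=None):
    c=camera_params(n)
    if n!="wrist":R=c["R"].T;return c,R,-R@c["t"]
    T=np.eye(4);T[:3,:3]=Ro.from_rotvec(s["ee_rot"]).as_matrix();T[:3,3]=s["ee_pos"];T=T@c["T_tool_cam"];return c,T[:3,:3],T[:3,3]
def ray(n,u,v,z,s=None):
    c,R,o=RT(n,s);d=R@np.array([(u-c["cx"])/c["fx"],(v-c["cy"])/c["fy"],1.]);return o+d*(z-o[2])/d[2]
def cloud(n,d,s=None):
    c,R,o=RT(n,s);v,u=np.mgrid[:420,:560];P=np.stack([(u-c["cx"])/c["fx"]*d,(v-c["cy"])/c["fy"]*d,d],-1);return P@R.T+o
def proj(n,X,s=None):
    c,R,o=RT(n,s);p=R.T@(np.array(X)-o);return np.array([c["fx"]*p[0]/p[2]+c["cx"],c["fy"]*p[1]/p[2]+c["cy"]])
E
python3 - <<'E'
from h import *
for n in("top","scene"):
    d=np.load(f"pics/{n}0d.npy");P=cloud(n,d)
    X=P[...,0];Y=P[...,1];Z=P[...,2]
    if n=="top": cen=ray("top",305,198,85)
    print(n,cen,"table z",np.median(Z[(abs(X-cen[0])<300)&(abs(Y-cen[1])<300)&(abs(Z)<20)]))
    m=(np.hypot(X-cen[0],Y-cen[1])<230)&(Z>70)&(Z<100)&(d>0)
    k,l,st,_=cv2.connectedComponentsWithStats(m.astype(np.uint8));j=1+st[1:,4].argmax();m=l==j
    print(st[j]);r=cv2.minAreaRect(P[m][:,:2].astype(np.float32));print(r,np.percentile(Z[m],[5,25,50,75,95]))
im=cv2.imread("pics/top0.png")
for nm,u,v,z in[("rib",277,238,117),("btn",339,188,107),("tin",348,156,122),("wl",323,228,98),("wr",342,230,98)]:print(nm,ray("top",u,v,z).round(1))
cv2.imwrite("pics/crop.png",cv2.resize(im[120:275,235:410],None,fx=4,fy=3.8,interpolation=cv2.INTER_CUBIC)[:600])
E
```

```text
top [604.46743196 -32.06884711  85.        ] table z -0.23105006152854912
[  241   128   126   141 12668]
((610.558837890625, -32.34101867675781), (260.2912292480469, 311.30902099609375), 79.64849853515625) [81.91090695 84.35844749 86.85977389 91.9753525  95.65047929]
scene [604.46743196 -32.06884711  85.        ] table z -0.1968112460302791
[ 218  150  160  103 8356]
((609.7445678710938, -29.360260009765625), (266.3234558105469, 313.9593200683594), 79.44501495361328) [78.91089201 84.17463082 86.66299852 92.19512121 95.38395993]
rib [505.4  37.3 117. ]
btn [ 623.1 -112.4  107. ]
tin [ 697.4 -134.8  122. ]
wl [529.  -71.8  98. ]
wr [ 523.5 -116.6   98. ]
```

View pics/crop.png

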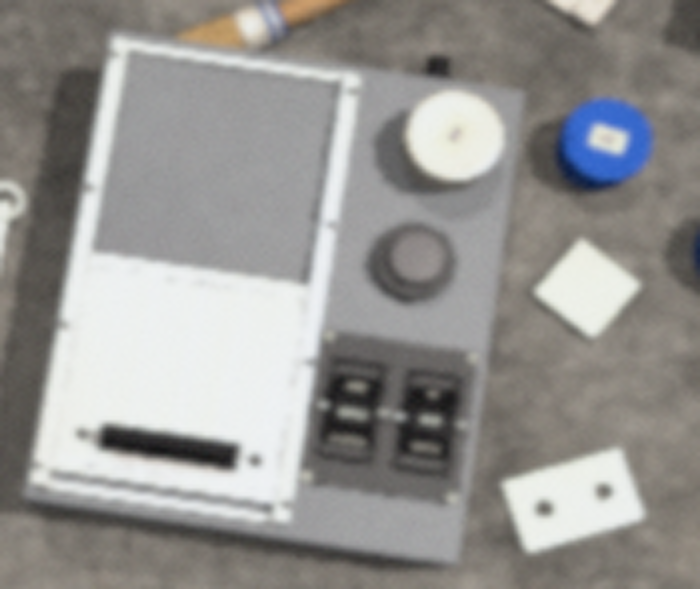

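The crop shows the blurry wheel dots, the rib at (168,447) and the tin apart from the blue look-alike. The case is at about (610.5, -32) with yaw -10.35°. Measured rib and button positions match the prediction to within 3 mm. I'll turn the tool to line up with the case axes and move over.

>>> apply_moves:
  targets: "0 0 0 0 0.14; 0 0 0 0 0.14; 0 0 0 0 0.14; 0 0.04 -0.045 0 0;0 0.04 -0.045 0 0;0 0.04 -0.045 0 0;0 0.04 -0.045 0 0;0 0.04 -0.045 0 0"
  newtons: 30

```text
time_s: 1.1
ee_pos: [385.9, -420.9, 195.1]
ee_rot: [-3.128, 0.286, 0.001]
wrist_force: [1.3, -0.6, 0.0]
gripper_width: 0.0
```

>>> apply_moves:
  targets: "0 0 -0.059 0 0;0 0 -0.059 0 0;0 0 -0.059 0 0;0 0 -0.059 0 0;0 0 -0.059 0 0;0 0 -0.059 0 0;0 0 -0.059 0 0;0 0 -0.059 0 0"

```text
time_s: 2.1
ee_pos: [470.3, 43.7, 195.3]
ee_rot: [3.128, -0.286, -0.0]
wrist_force: [0.7, 0.3, 0.6]
gripper_width: -0.2
```

```bash
cat >> h.py <<'E'
O=np.array([610.5,-32.]);yaw=-10.4*np.pi/180;A=np.array([[np.cos(yaw),np.sin(yaw)],[-np.sin(yaw),np.cos(yaw)]])
def case(p):return np.r_[A@(np.array(p)[:2]-O),p[2:]]
def world(x,y,z):return np.r_[A.T@np.array([x,y])+O,z]
def st():
    s=read_state();e=s["ee_rot"];R=Ro.from_rotvec(e).as_matrix()
    print("t",s["time_s"],"case",case(s["ee_pos"]).round(1),"yaw_rel",round(np.arctan2(R[1,0],R[0,0])-yaw,4),"F",(A@s["wrist_force"][:2]).round(1),s["wrist_force"][2].round(1),"tilt",R[2,2].round(4));return s
E
python3 - <<'E'
from h import *
s=st();s,p,d=grab("wrist","w1")
# refine with depth: rib/top features
P=cloud("wrist",d,s);C=np.stack([*(np.moveaxis((P[...,:2]-O)@A.T,-1,0)),P[...,2]],-1)
ok=(d>0)&(abs(C[...,0])<170)&(abs(C[...,1])<140)
m=ok&(C[...,2]>106)&(C[...,0]<0)&(C[...,1]>0)&(C[...,2]<125);print("rib",m.sum(),C[m].mean(0),C[m].min(0),C[m].max(0))
m=ok&(C[...,2]>86)&(C[...,2]<96)&(C[...,0]<0)&(C[...,1]>0)&(C[...,1]<110);print("cover z",np.median(C[m][:,2]))
E
```

```text
t 2.1 case [-151.6   49.1  195.3] yaw_rel -0.0007 F [0.6 0.4] 0.6 tilt -1.0
rib 979 [-110.7475834    51.42648322  115.99506664] [-115.07790677   14.68265987  106.04612318] [-107.21009292   88.05015655  119.48825034]
cover z 91.97718178260598
```

View pics/w1.png

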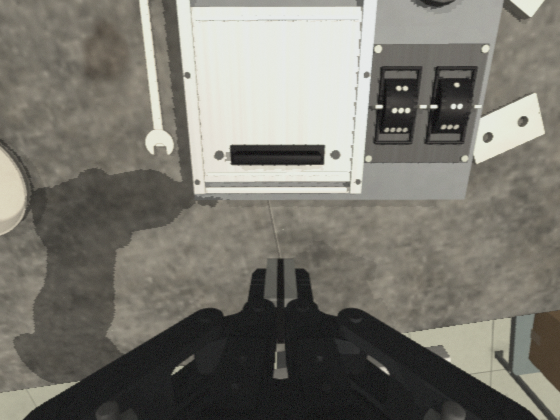

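The left wheel is now at three (row at 400,110) and needs two, so its top rolls forward. The right wheel is at two (457,106) and needs three, so its top rolls back. I'll check the case origin in this view.

```bash
python3 - <<'E'
from h import *
s=read_state();im=cv2.imread("pics/w1.png")
for nm,u,v,z in[("rail front L",200,192,95),("rail front R",358,192,95),("ridgeL",377,107,88),("ridge mid",424,106,88),("ridgeR",477,106,88),("case front right corner",468,199,85)]:print(nm,case(ray("wrist",u,v,z,s)).round(1))
d=np.load("pics/w1d.npy");P=cloud("wrist",d,s);C=np.stack([*(np.moveaxis((P[...,:2]-O)@A.T,-1,0)),P[...,2]],-1)
m=(C[...,2]>75)&(d>0)&(C[...,1]>-125)&(C[...,1]<-25)&(C[...,0]<-100);print("front edge",np.percentile(C[m][:,0],[0,1,5]))
m=(C[...,2]>75)&(d>0)&(C[...,0]<-30)&(C[...,2]<90);print("y edges",np.percentile(C[m][:,1],[0,.5,99.5,100]))
E
```

```text
rail front L [-146.9  135.5   95. ]
rail front R [-144.6  -10.1   95. ]
ridgeL [-70.3 -21.2  88. ]
ridge mid [-69.  -61.5  88. ]
ridgeR [ -68.4 -107.    88. ]
case front right corner [-152.6 -118.3   85. ]
front edge [-154.83427875 -153.85309246 -151.43780889]
y edges [-116.66268565 -114.77064258  137.74360099  145.71791475]
```

The pose had not settled between my two readings, so I'll measure again with the arm at rest.

```bash
cat > m.py <<'E'
from h import *
def meas(f):
    s=st();s,p,d=grab("wrist",f);st()
    P=cloud("wrist",d,s);C=np.stack([*(np.moveaxis((P[...,:2]-O)@A.T,-1,0)),P[...,2]],-1)
    return s,p,d,C
E
python3 - <<'E'
from m import *
s,p,d,C=meas("w2")
m=(d>0)&(C[...,2]>110)&(C[...,0]<-60)&(C[...,1]>0)&(C[...,2]<125);print("rib",C[m].mean(0),C[m].min(0),C[m].max(0))
m=(C[...,2]>75)&(d>0)&(C[...,2]<90)&(C[...,0]<-30);print("y edges",np.percentile(C[m][:,1],[0,.5,1,5,95,99,99.5,100]).round(1))
m&=(C[...,1]>-120)&(C[...,1]<-30);print("front",np.percentile(C[m][:,0],[0,.5,1,3]).round(1))
g=cv2.cvtColor(p,cv2.COLOR_RGB2GRAY)
k,l,stt,ce=cv2.connectedComponentsWithStats((g>150).astype(np.uint8))
for j in range(1,k):
    c=case(ray("wrist",*ce[j],96,s))
    if 3<stt[j,4]<200 and -135<c[1]<-25 and -130<c[0]<-10:print(ce[j].round(1),stt[j,2:],c.round(1))
E
```

```text
t 2.15 case [-151.9   60.6  195.3] yaw_rel 0.0129 F [-0.3  7.9] 0.2 tilt -1.0
t 2.2 case [-151.8   56.3  195.2] yaw_rel 0.0126 F [0.1 0.3] 0.4 tilt -1.0
rib [-110.84339873   51.63719692  116.21275195] [-115.6339799    14.66356965  110.03822671] [-107.18213999   88.42156049  118.51141676]
y edges [-129.5 -128.  -127.5 -122.5   88.5  123.8  131.   131.8]
front [-156.  -155.  -154.3 -152. ]
[473.1  86.7] [ 5  5 18] [-53.5 -95.9  96. ]
[414.9  89.4] [ 5  4 17] [-56.1 -48.5  96. ]
[421.1  89.6] [ 5  4 17] [-56.2 -53.7  96. ]
[394.3 107.9] [ 8  4 24] [-70.8 -33.5  96. ]
[438.9 108.3] [ 7  4 25] [-70.7 -70.9  96. ]
[449.5 108.4] [ 8  4 26] [-70.6 -79.7  96. ]
[472.4 108.3] [12  6 49] [-70.3 -98.9  96. ]
[410.  111.8] [ 5  5 21] [-73.8 -47.1  96. ]
[416.4 111.9] [ 6  5 23] [-73.8 -52.5  96. ]
[423.  111.8] [ 5  5 21] [-73.6 -58.   96. ]
[458.9 128.8] [ 5  4 14] [-87.1 -90.9  96. ]
[465.1 128.9] [ 5  4 14] [-87.  -96.1  96. ]
[471.5 129. ] [ 4  3 10] [ -87.1 -101.6   96. ]
[401.4 131.2] [4 3 8] [-89.8 -42.   96. ]
[407.3 131.1] [4 3 9] [-89.6 -47.1  96. ]
[413.5 131. ] [ 4  3 10] [-89.4 -52.4  96. ]
[419.9 131.2] [4 3 9] [-89.5 -57.9  96. ]
```

>>> apply_moves:
  targets: "0 0 -0.004 0.048 0;0 0 0 0.048 0;0 0.015 0 0 0;0 0.015 0 0 0;0 0.02 0 0 0;0 0.02 0 0 0;0 0.02 0 0 0;0 0.02 0 0 0"

```text
time_s: 3.2
ee_pos: [579.3, 25.0, 99.1]
ee_rot: [3.128, -0.286, -0.001]
wrist_force: [-0.0, -0.2, 0.6]
gripper_width: 0.1
```

```bash
sed -i 's/O=np.array(\[610.5,-32.\])/O=np.array([610.8,-30.5])/' h.py; python3 -c "
from h import *
st()"
```

```text
t 3.2 case [-41.   48.9  99.1] yaw_rel -0.001 F [ 0.  -0.2] 0.6 tilt -1.0
```

>>> apply_moves:
  targets: "0 0.015 0 0 0;0 0.015 0 0 0;0 0.012 0 0 0;0 0.008 0 0 0;0 0.002 0 0 0;0 0.001 0 0 0;0 0 0 0 0;0 0 0 0 0"

```text
time_s: 4.2
ee_pos: [631.0, 16.3, 99.4]
ee_rot: [3.129, -0.285, -0.0]
wrist_force: [-0.0, 0.7, -0.2]
gripper_width: -0.2
```

```bash
python3 - <<'E'
from m import *
s,p,d,C=meas("w3")
m=(d>0)&(C[...,2]>108)&(C[...,1]>0)&(C[...,2]<125)&(C[...,0]>-20);print("rib",m.sum(),C[m].mean(0))
E
```

```text
t 4.2 case [11.4 49.7 99.4] yaw_rel -0.0005 F [-0.2  0.7] -0.2 tilt -1.0
t 4.25 case [11.4 49.7 99.4] yaw_rel -0.0005 F [0.3 0.4] 0.2 tilt -1.0
rib 0 [nan nan nan]<stdin>:3: RuntimeWarning: Mean of empty slice.
  ret = um.true_divide(
```

View pics/w3.png

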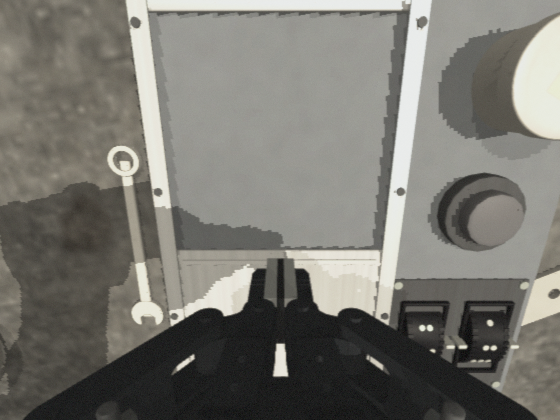

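The view shows the plate's rear edge at row ~250, just ahead of the fingertips, so the cover has hardly moved. I'll work out where it is.

```bash
python3 - <<'E'
from h import *
s=read_state()
print(case(ray("wrist",200,252,92.5,s)),case(ray("wrist",281,285,99,s)), proj("wrist",s["ee_pos"],s))
s,p,d=grab("top","t1");P=cloud("top",d);C=np.stack([*(np.moveaxis((P[...,:2]-O)@A.T,-1,0)),P[...,2]],-1)
cv2.imwrite("pics/t1c.png",cv2.resize(cv2.imread("pics/t1.png")[120:275,235:375],None,fx=4,fy=3.8,interpolation=cv2.INTER_CUBIC))
s,p,d=grab("scene","s1")
cv2.imwrite("pics/s1c.png",cv2.resize(cv2.imread("pics/s1.png")[100:260,190:400],None,fx=3.7,fy=3.7,interpolation=cv2.INTER_CUBIC))
E
```

```text
[  2.58596157 102.10425974  92.5       ] [-18.13611803  49.1046533   99.        ] [280.12627145 244.17321533]
```

View pics/s1c.png

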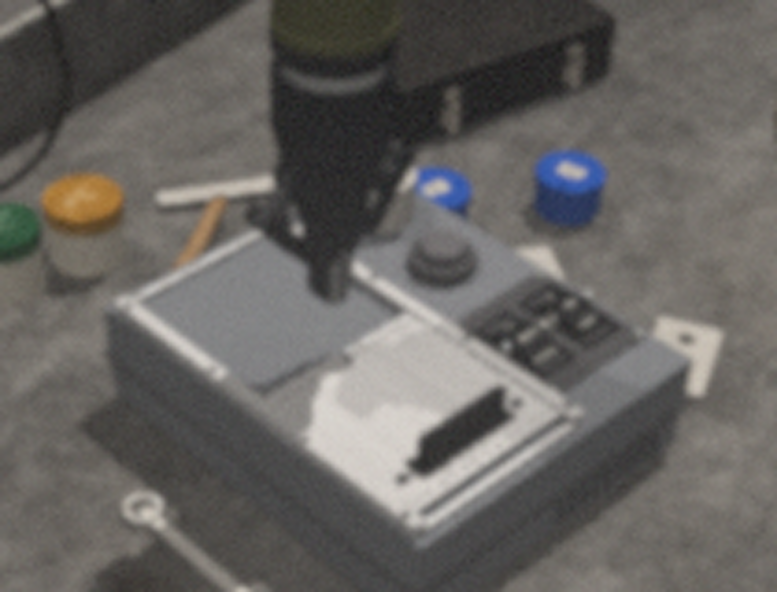

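The scene view confirms the fingers passed over the rib (at 465,430) before they had finished descending. I'll go back and redo the approach with pauses.

>>> apply_moves:
  targets: "0 0 0 -0.05 0;0 -0.055 0 0 0;0 -0.055 0 0 0;0 -0.055 0 0 0;0 0 0 0 0;0 0 0 0.05 0;0 0 0 0 0;0 0 0 0 0"

```text
time_s: 5.35
ee_pos: [470.1, 46.0, 100.2]
ee_rot: [-3.128, 0.286, -0.002]
wrist_force: [0.4, 0.1, 0.0]
gripper_width: 0.4
```

```bash
python3 -c "
from h import *
st()"
```

```text
t 5.35 case [-152.2   49.8  100.2] yaw_rel -0.0011 F [0.3 0.1] 0.0 tilt -1.0
```

>>> apply_moves:
  targets: "0 0.012 0 0 0;0 0.012 0 0 0;0 0.018 0 0 0;0 0.02 0 0 0;0 0.02 0 0 0;0 0.02 0 0 0;0 0.02 0 0 0;0 0.02 0 0 0"

```text
time_s: 6.35
ee_pos: [610.6, 19.8, 100.2]
ee_rot: [-3.128, 0.287, -0.003]
wrist_force: [-0.8, 1.0, -0.2]
gripper_width: 0.1
```

>>> apply_moves:
  targets: "0 0.012 0 0 0;0 0.006 0 0 0;0 0.003 0 0 0;0 0.001 0 0 0;0 0.001 0 0 0;0 0 0 0 0;0 0 0 0 0;0 0 0 0 0"

```text
time_s: 7.35
ee_pos: [631.2, 16.2, 99.4]
ee_rot: [3.128, -0.286, 0.0]
wrist_force: [-0.1, 0.5, -0.2]
gripper_width: -0.0
```

```bash
python3 -c "
from h import *
st()"
```

```text
t 7.35 case [11.6 49.6 99.4] yaw_rel -0.0006 F [-0.2  0.5] -0.2 tilt -1.0
```

>>> apply_moves:
  targets: "0 -0.03 0 -0.05 0;0 -0.04 0 -0.03 0;0 -0.04 0 0 0;0 0 0 0 0;0 0 0 0 0;0 0 0 0 0;0 0 0 0 0;0 0 0 0 0"

```text
time_s: 8.35
ee_pos: [523.4, 36.0, 179.2]
ee_rot: [3.128, -0.286, -0.0]
wrist_force: [0.4, -0.6, 0.6]
gripper_width: -0.0
```

```bash
python3 - <<'E'
from m import *
s,p,d,C=meas("w4")
m=(d>0)&(C[...,2]>108)&(C[...,1]>0)&(C[...,1]<100)&(C[...,2]<122)&(C[...,0]>-30);print("rib",m.sum(),C[m].mean(0))
E
```

```text
t 8.35 case [-98.   49.6 179.2] yaw_rel -0.0009 F [ 0.5 -0.6] 0.6 tilt -1.0
t 8.4 case [-98.1  49.6 179.2] yaw_rel -0.0008 F [-0.3 -0.4] -0.4 tilt -1.0
rib 0 [nan nan nan]<stdin>:3: RuntimeWarning: Mean of empty slice.
  ret = um.true_divide(
```

View pics/w4.png

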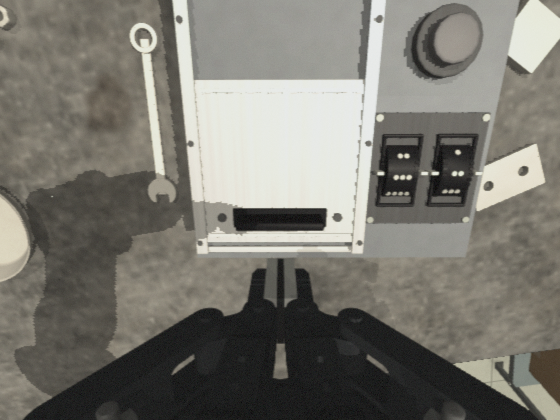

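The cover is still shut: rib at (280,219), rear edge at row 80. The fingertips also show at row ~258, while the stated TCP should project to row 244. I'll check the real tip position with the depth data.

```bash
python3 - <<'E'
from h import *
d=np.load("pics/w4d.npy");s=read_state();P=cloud("wrist",d,s);C=np.stack([*(np.moveaxis((P[...,:2]-O)@A.T,-1,0)),P[...,2]],-1)
for u in(255,272,281,300):
  for v in(225,240,250,256,262,270,285,300):print(u,v,d[v,u].round(),C[v,u].round(0))
m=(d>0)&(C[...,2]>108)&(C[...,1]>0)&(C[...,1]<100)&(C[...,2]<122);print("rib",m.sum(),C[m].mean(0))
# scene cam with tip at case (11.4,49.7)
dd=np.load("pics/s1d.npy");Q=cloud("scene",dd);D=np.stack([*(np.moveaxis((Q[...,:2]-O)@A.T,-1,0)),Q[...,2]],-1)
print(proj("scene",world(11.4,49.7,99.4)))
m=(dd>0)&(abs(D[...,1]-50)<25)&(abs(D[...,0]-11)<25)&(D[...,2]>97)&(D[...,2]<200);print(np.percentile(D[m][:,2],[0,1,5,50]),D[m][D[m][:,2]<135].mean(0),D[m].min(0),D[m].max(0))
E
```

```text
255 225 259.0 [-110.   70.  116.]
255 240 290.0 [-135.   73.   91.]
255 250 296.0 [-146.   74.   89.]
255 256 303.0 [-155.   74.   84.]
255 262 402.0 [-207.   82.   -2.]
255 270 151.0 [-91.  62. 224.]
255 285 140.0 [-92.  61. 235.]
255 300 120.0 [-86.  59. 255.]
272 225 258.0 [-110.   56.  117.]
272 240 288.0 [-134.   57.   93.]
272 250 296.0 [-146.   57.   89.]
272 256 303.0 [-155.   58.   85.]
272 262 150.0 [-87.  54. 223.]
272 270 144.0 [-88.  53. 230.]
272 285 131.0 [-87.  53. 243.]
272 300 123.0 [-88.  53. 252.]
281 225 258.0 [-110.   49.  117.]
281 240 291.0 [-135.   49.   91.]
281 250 297.0 [-147.   49.   88.]
281 256 303.0 [-155.   49.   85.]
281 262 151.0 [-88.  49. 222.]
281 270 143.0 [-87.  49. 230.]
281 285 131.0 [-87.  49. 243.]
281 300 124.0 [-89.  49. 251.]
300 225 258.0 [-110.   33.  116.]
300 240 288.0 [-134.   31.   93.]
300 250 297.0 [-147.   31.   88.]
300 256 303.0 [-155.   30.   84.]
300 262 401.0 [-207.   24.   -1.]
300 270 152.0 [-92.  40. 222.]
300 285 140.0 [-92.  41. 235.]
300 300 120.0 [-87.  42. 254.]
rib 1030 [-110.0144095    49.90098893  115.32787331]
[279.22402846 191.16544508]
[135.72521099 136.81109998 143.80040047 176.4528041 ] [nan nan nan] [ -5.14874193  25.01998969 135.72521099] [ 28.73548538  74.95381444 199.98792552]<stdin>:9: RuntimeWarning: Mean of empty slice.
  ret = um.true_divide(
```

Both cameras agree that the real fingertips sit about 39 mm above the reported TCP, so both passes went over the rib. I'll calibrate by touching the cover plate gently in front of the rib.

>>> apply_moves:
  targets: "0 -0.034 0 0 0;0 0 0 0 0;0 0 0 0.05 0;0 0 0 0.05 0;0 0 0 0.01 0;0 0 0 0.005 0;0 0 0 0.003 0;0 0 0 0 0"

```text
time_s: 9.4
ee_pos: [490.6, 42.4, 62.4]
ee_rot: [-3.128, 0.286, -0.003]
wrist_force: [0.3, -1.0, -0.5]
gripper_width: -0.1
```

```bash
python3 - <<'E'
from m import *
s,p,d,C=meas("w5")
print(C[268:262:-1,281].round(0), C[255:263,281].round(0))
dd=grab("scene","s2")[2];Q=cloud("scene",dd);D=np.stack([*(np.moveaxis((Q[...,:2]-O)@A.T,-1,0)),Q[...,2]],-1)
m=(dd>0)&(abs(D[...,1]-50)<16)&(abs(D[...,0]+133)<16)&(D[...,2]<200)&(D[...,2]>97);print(np.sort(D[m][:,2])[:12].round(0))
E
```

```text
t 9.4 case [-131.4   50.    62.4] yaw_rel -0.0008 F [ 0.5 -0.9] -0.5 tilt -1.0
t 9.45 case [-131.5   50.    62.4] yaw_rel -0.0007 F [-0.2 -0.1] -0.5 tilt -1.0
[[-121.   49.  111.]
 [-121.   49.  111.]
 [-121.   49.  110.]
 [-121.   49.  109.]
 [-121.   49.  108.]
 [-121.   49.  107.]] [[-111.   50.  117.]
 [-112.   50.  117.]
 [-113.   50.  116.]
 [-112.   50.  118.]
 [-113.   50.  117.]
 [-114.   50.  117.]
 [-114.   50.  117.]
 [-121.   49.  106.]]
[ 97. 100. 100. 101. 102. 102. 103. 104. 104. 105. 105. 106.]
```

>>> apply_moves:
  targets: "0 0 0 0.001 0;0 0 0 0.001 0;0 0 0 0.001 0;0 0 0 0.001 0;0 0 0 0.001 0;0 0 0 0.001 0;0 0 0 0.001 0;0 0 0 0 0"

```text
time_s: 10.5
ee_pos: [491.3, 42.0, 56.4]
ee_rot: [-3.128, 0.287, -0.007]
wrist_force: [-0.7, -0.5, 21.6]
gripper_width: -0.2
```

>>> apply_moves:
  targets: "0 0 0 -0.007 0;0 0.006 0 0 0;0 0.01 0 0 0;0 0.018 0 0 0;0 0.02 0 0 0;0 0.02 0 0 0;0 0.02 0 0 0;0 0.02 0 0 0"

```text
time_s: 11.5
ee_pos: [601.3, 21.8, 60.6]
ee_rot: [-3.129, 0.285, 0.005]
wrist_force: [-2.3, 0.9, 1.0]
gripper_width: -0.0
```

>>> apply_moves:
  targets: "0 0.012 0 0 0;0 0.008 0 0 0;0 0.005 0 0 0;0 0.002 0 0 0;0 0.001 0 0 0;0 0.001 0 0 0;0 0 0 0 0;0 0 0 0 0"

```text
time_s: 12.5
ee_pos: [629.0, 16.4, 61.3]
ee_rot: [3.128, -0.286, -0.003]
wrist_force: [-5.3, 1.5, 0.3]
gripper_width: 0.3
```

```bash
python3 -c "
from h import *
st()"
```

```text
t 12.5 case [ 9.5 49.4 61.3] yaw_rel -0.0007 F [-5.4  0.6] 0.3 tilt -1.0
```

>>> apply_moves:
  targets: "0 0.001 0 0 0;0 0.001 0 0 0;0 0 0 0 0;0 -0.03 0 0 0;0 -0.04 0 -0.06 0;0 -0.04 0 -0.06 0;0 0 0 0 0;0 0 0 0 0"

```text
time_s: 13.5
ee_pos: [536.5, 33.8, 166.0]
ee_rot: [-3.128, 0.286, -0.006]
wrist_force: [0.3, -0.1, 0.2]
gripper_width: 0.1
```

```bash
python3 - <<'E'
from m import *
s,p,d,C=meas("w6")
m=(d>0)&(C[...,2]>108)&(C[...,1]>5)&(C[...,1]<95)&(C[...,2]<125)&(C[...,0]>-30);print("rib",m.sum(),C[m].mean(0) if m.any() else 0)
# knob: bar region heights 70..82 inside well
r=np.hypot(C[...,0]+70,C[...,1]-50)
m=(d>0)&(r<55)&(C[...,2]>70)&(C[...,2]<84);k,l,stt,ce=cv2.connectedComponentsWithStats(m.astype(np.uint8));j=1+stt[1:,4].argmax();m=l==j
pts=C[m];print(len(pts),pts.mean(0),cv2.minAreaRect(pts[:,:2].astype(np.float32)))
mw=(d>0)&(r<42)&(p.min(-1)>110)&(C[...,2]>70);print("white line",mw.sum(),C[mw].mean(0) if mw.any() else 0)
E
```

```text
t 13.5 case [-84.7  49.8 166. ] yaw_rel -0.001 F [ 0.3 -0. ] 0.2 tilt -1.0
t 13.55 case [-85.2  49.6 165.2] yaw_rel -0.0012 F [-0. -1.] -0.8 tilt -1.0
rib 1534 [ 23.75886474  50.37391346 116.40137115]
1261 [-68.36581273  51.23995014  75.92733995] ((-68.97019958496094, 51.522647857666016), (73.92365264892578, 14.278529167175293), 38.10614013671875)
white line 196 [-59.88651198  59.54875421 113.39242657]
```

View pics/w6.png

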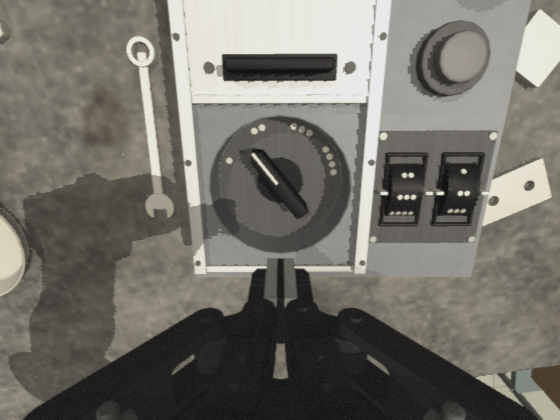

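The view shows the cover open (rib at 280,67) and the knob pointing up-left at about 0.665 rad in the case frame, with its pointed tip at (252,152). The three-dot mark is around (300,130)–(330,160), on the right. I'll turn the jaws across the bar and open them partly.

>>> apply_moves:
  targets: "0.04 0.02 0 0.03 0;0.04 0 0 0 -0.166;0.04 0 0 0 -0.166;0.04 0 0 0 -0.166;0.04 0 0 0 -0.166;0.04 0 0 0 0;0.04 0 0 0 0;0.04 0 0 0 0"

```text
time_s: 14.55
ee_pos: [554.3, 30.4, 135.0]
ee_rot: [3.051, 0.747, -0.0]
wrist_force: [-0.3, -0.1, 0.4]
gripper_width: 40.4
```

```bash
cat >> h.py <<'E'
def to(x,y,z):
    s=st();R=Ro.from_rotvec(s["ee_rot"]).as_matrix();print("tool shift mm",(R.T@(world(x,y,z)-s["ee_pos"])).round(1))
E
python3 -c "
from h import *
to(-69.4,51,22)"
```

```text
t 14.55 case [-66.6  49.7 135. ] yaw_rel 0.6618 F [-0.2 -0.2] 0.4 tilt -1.0
tool shift mm [ -1.4  -2.8 113. ]
```

>>> apply_moves:
  targets: "0.04 -0.001 -0.003 0 0;0.04 0 0 0.04 0;0.04 0 0 0.03 0;0.04 0 0 0.02 0;0.04 0 0 0.012 0;0.04 0 0 0.006 0;0.04 0 0 0.004 0;0.04 0 0 0 0"

```text
time_s: 15.55
ee_pos: [552.2, 32.6, 23.7]
ee_rot: [3.051, 0.749, 0.001]
wrist_force: [-1.2, -0.5, 0.4]
gripper_width: 40.4
```

Nothing was touched on the way down. Now grip and turn.

>>> apply_moves:
  targets: "0.0 0 0 0 0;0.0 0 0 0 0;0.0 0 0 0 0;0.0 0 0 0 0;0.0 0 0 0 0;0.0 0 0 0 0;0.0 0 0 0 0;0.0 0 0 0 0"
  newtons: 25

```text
time_s: 16.55
ee_pos: [552.2, 32.7, 23.9]
ee_rot: [3.051, 0.75, 0.001]
wrist_force: [-1.0, 0.0, 6.8]
gripper_width: 13.3
```

```bash
python3 -c "
from h import *
s=st();print(s['gripper_width'],s['moment'])"
```

```text
t 16.55 case [-69.   51.6  23.9] yaw_rel 0.6634 F [-1.  -0.2] 6.8 tilt -1.0
13.297210681374366 [-0.070835    0.15520485 -0.00527157]
```

>>> apply_moves:
  targets: "0.0 0 0 0 0.1;0.0 0 0 0 0.165;0.0 0 0 0 0.165;0.0 0 0 0 0.165;0.0 0 0 0 0.165;0.0 0 0 0 0.165;0.0 0 0 0 0.14;0.0 0 0 0 0"

```text
time_s: 17.55
ee_pos: [552.2, 30.7, 23.9]
ee_rot: [3.006, -0.907, 0.002]
wrist_force: [-1.4, -2.7, 5.7]
gripper_width: 13.5
```

```bash
python3 -c "
from h import *
s=st();print(s['gripper_width'],s['moment'])"
```

```text
t 17.55 case [-68.7  49.6  23.9] yaw_rel -0.4045 F [-0.9 -2.9] 5.7 tilt -1.0
13.510889995764359 [-0.68173427  0.20431537 -0.05983163]
```

>>> apply_moves:
  targets: "0.03 0 0 0 0;0.03 0 0 0 0;0.03 0 0 0 0;0.03 0 0 -0.03 0;0.03 0 0 -0.06 0;0.0 0 0 -0.05 0;0.0 0 0 0 -0.2;0.0 0 0 0 -0.2"

```text
time_s: 18.55
ee_pos: [552.2, 32.9, 164.2]
ee_rot: [-3.125, 0.316, -0.002]
wrist_force: [0.6, -0.1, -0.3]
gripper_width: 0.0
```

>>> apply_moves:
  targets: "0 -0.015 0.035 0 0;0 0 0.035 0 0;0 0 0 0 0;0 0 0 0 0;0 0 0 0 0;0 0 0 0 0;0 0 0 0 0;0 0 0 0 0"

```text
time_s: 19.55
ee_pos: [522.8, -32.6, 163.4]
ee_rot: [3.125, -0.326, 0.0]
wrist_force: [-0.1, -0.3, -0.3]
gripper_width: -0.1
```

```bash
cat > k.py <<'E'
from m import *
import sys
s,p,d,C=meas(sys.argv[1])
r=np.hypot(C[...,0]+69.5,C[...,1]-50.7)
m=(d>0)&(r<50)&(C[...,2]>70)&(C[...,2]<84);k,l,stt,ce=cv2.connectedComponentsWithStats(m.astype(np.uint8));j=1+stt[1:,4].argmax();m=l==j
pts=C[m];print("knob",len(pts),pts.mean(0),cv2.minAreaRect(pts[:,:2].astype(np.float32)))
g=p.min(-1);k,l,stt,ce=cv2.connectedComponentsWithStats((g>140).astype(np.uint8))
for j in range(1,k):
    z=C[int(ce[j][1]),int(ce[j][0])][2];c=case(ray("wrist",*ce[j],96,s))
    if 3<stt[j,4]<400 and -125<c[1]<-25 and -110<c[0]<-30:print("wh",ce[j].round(1),stt[j,2:],c.round(1),z.round(0))
    if np.isfinite(z) and z<60 and stt[j,4]<400:
        c=case(ray("wrist",*ce[j],45,s))
        if np.hypot(c[0]+69.5,c[1]-50.7)<60:print("dot",ce[j].round(1),np.arctan2(c[1]-50.7,c[0]+69.5).round(3),stt[j,4])
E
python3 k.py w7
```

```text
t 19.55 case [-86.2 -17.9 163.4] yaw_rel -0.0263 F [-0.  -0.3] -0.3 tilt -1.0
t 19.6 case [-86.1 -18.  163.4] yaw_rel -0.0265 F [-0.2 -0.2] 0.7 tilt -1.0
knob 1285 [-67.92245949  48.20666719  75.96785613] ((-68.36749267578125, 48.93280029296875), (14.28410530090332, 73.57295989990234), 66.78357696533203)
dot [185.3 127.5] 0.338 34
dot [216.9 126.7] -0.25 15
dot [178.1 131.4] 0.492 35
dot [224.5 130. ] -0.4 2
dot [252. 149.] -1.015 1
dot [155.9 161.8] 1.23 32
wh [381.  167.1] [ 5  5 20] [-52.7 -98.6  96. ] 92.0
dot [262. 171.] -1.46 1
wh [320.1 172.4] [ 5  4 19] [-55.7 -50.5  96. ] 93.0
wh [327. 172.] [ 5  5 21] [-55.5 -56.   96. ] 93.0
wh [377.7 189.2] [ 6  5 22] [-70.7 -97.4  96. ] 98.0
wh [384.7 189.1] [ 6  5 24] [ -70.8 -103.    96. ] 98.0
wh [346.7 190. ] [ 8  3 23] [-70.7 -72.3  96. ] 97.0
wh [357.8 189.7] [ 8  4 26] [-70.7 -81.3  96. ] 96.0
wh [300.8 191. ] [ 8  3 22] [-70.6 -35.1  96. ] 97.0
wh [317.1 194.7] [ 5  5 20] [-74.1 -48.4  96. ] 98.0
wh [323.8 194.5] [ 5  4 18] [-74.  -53.8  96. ] 97.0
wh [330.4 194.5] [ 6  4 19] [-74.1 -59.2  96. ] 97.0
wh [371.5 207.2] [ 4  3 10] [-85.9 -93.4  96. ] 94.0
wh [377.6 207.1] [ 4  3 11] [-86.  -98.4  96. ] 92.0
wh [384.5 207. ] [ 4  3 10] [ -86.1 -104.1   96. ] 93.0
wh [313. 211.] [3 3 7] [-88.  -45.1  96. ] 92.0
wh [319.2 210.6] [4 3 8] [-87.8 -50.3  96. ] 94.0
wh [325.7 210.6] [4 2 7] [-87.9 -55.7  96. ] 91.0
wh [332.  210.5] [3 2 6] [-88.  -60.9  96. ] 91.0
```

View pics/w7.png

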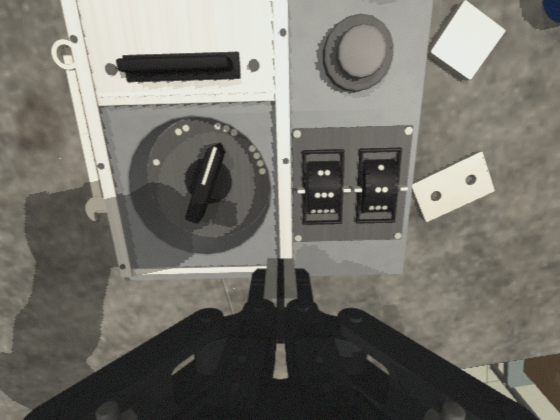

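The knob is at -0.405 rad against a target of -0.4, lined up with the three-dot group near (225,128). The left wheel reads about 1.08, so it needs about -14.5 mm of roll. The right reads 0.6, so it needs +18 mm.

```bash
python3 -c "
from h import *
to(-63.4,-53.9,66)"
```

```text
t 19.6 case [-86.1 -18.  163.4] yaw_rel -0.0265 F [-0.2 -0.2] 0.7 tilt -1.0
tool shift mm [23.7 35.2 97.4]
```

>>> apply_moves:
  targets: "0 0 0 0 -0.0265;0 0.0227 0.0359 0 0;0 0 0 0 0;0 0 0 0.05 0;0 0 0 0.035 0;0 0 0 0.011 0;0 0 0 0 0;0 0 0 0 0"

```text
time_s: 20.6
ee_pos: [539.8, -72.2, 68.7]
ee_rot: [3.129, -0.285, 0.004]
wrist_force: [-0.3, 0.3, 0.1]
gripper_width: -0.2
```

```bash
python3 -c "
from h import *
to(-63.4,-53.9,62)"
```

```text
t 20.6 case [-62.3 -53.9  68.7] yaw_rel 0.0 F [-0.4  0.2] 0.1 tilt -1.0
tool shift mm [-1.1  0.   6.7]
```

>>> apply_moves:
  targets: "0 0 0 0.004 0;0 0 0 0.002 0;0 0 0 0.001 0;0 0 0 0.0005 0;0 0 0 0.0005 0;0 0 0 0 0;0 0 0 0 0;0 0 0 0 0"

```text
time_s: 21.6
ee_pos: [541.3, -72.6, 61.7]
ee_rot: [3.128, -0.286, 0.009]
wrist_force: [-0.4, 0.3, 15.5]
gripper_width: 0.1
```

>>> apply_moves:
  targets: "0 0 0 -0.0005 0;0 -0.002 0 0 0;0 -0.003 0 0 0;0 -0.003 0 0 0;0 -0.003 0 0 0;0 -0.0035 0 0 0;0 0 0 0 0;0 0 0 0 0"

```text
time_s: 22.6
ee_pos: [527.5, -70.1, 61.9]
ee_rot: [3.128, -0.286, 0.011]
wrist_force: [0.5, 0.2, 12.8]
gripper_width: 0.1
```

```bash
python3 -c "
from h import *
st()"
```

```text
t 22.6 case [-74.8 -54.   61.9] yaw_rel -0.0005 F [0.4 0.2] 12.8 tilt -1.0
```

>>> apply_moves:
  targets: "0 0 0 -0.02 0;0 -0.005 0.046 0 0;0 0 0 0 0;0 0 0 0 0;0 0 0 0.01 0;0 0 0 0 0;0 0 0 0 0;0 0 0 0 0"

```text
time_s: 23.6
ee_pos: [511.3, -113.7, 69.9]
ee_rot: [3.129, -0.284, 0.0]
wrist_force: [0.3, 0.5, -0.2]
gripper_width: 0.0
```

```bash
python3 k.py w8 | grep -v dot
```

```text
t 23.6 case [-82.9 -99.8  69.9] yaw_rel 0.0002 F [0.2 0.5] -0.2 tilt -1.0
t 23.65 case [-82.9 -99.9  70. ] yaw_rel 0.0 F [0.2 0.4] -0.8 tilt -1.0
knob 3098 [-67.21278152  46.30328645  75.56330431] ((-68.826904296875, 48.731414794921875), (14.956135749816895, 74.43833923339844), 66.37686157226562)
wh [192.8 206.5] [ 8  8 48] [-49.7 -55.2  96. ] 90.0
wh [279.8 211. ] [ 8  7 48] [-52.1 -99.6  96. ] 92.0
wh [187.  240.1] [ 5  5 21] [-68.4 -50.5  96. ] 98.0
wh [197.1 240.5] [ 5  6 22] [-68.7 -55.8  96. ] 98.0
wh [158.  244.4] [ 9  4 34] [-70.9 -34.8  96. ] 97.0
wh [228.2 244.1] [11  5 50] [-70.7 -72.2  96. ] 97.0
wh [245.  244.1] [11  5 53] [-70.7 -81.1  96. ] 96.0
wh [274.8 245. ] [ 8  7 48] [-71.2 -97.   96. ] 100.0
wh [284.8 245. ] [ 8  7 48] [ -71.2 -102.3   96. ] 98.0
wh [315.  244.4] [11  6 60] [ -70.9 -118.4   96. ] 97.0
wh [318.2 304.6] [3 4 5] [-108.6 -121.6   96. ] 87.0
```

>>> apply_moves:
  targets: "0 0.003 0 0.004 0;0 0 0 0.002 0;0 0 0 0.001 0;0 0 0 0.001 0;0 0 0 0.001 0;0 0 0 0 0;0 0 0 0 0;0 0 0 0 0"

```text
time_s: 24.65
ee_pos: [514.1, -114.5, 61.8]
ee_rot: [3.128, -0.285, 0.001]
wrist_force: [-2.1, 0.3, 9.4]
gripper_width: 0.4
```

```bash
python3 -c "
from h import *
st()"
```

```text
t 24.65 case [ -80.  -100.1   61.8] yaw_rel -0.0003 F [-2.1 -0.1] 9.4 tilt -1.0
```

>>> apply_moves:
  targets: "0 0.003 0 0 0;0 0.0035 0 0 0;0 0.0035 0 0 0;0 0.0035 0 0 0;0 0.003 0 0 0;0 0.002 0 0 0;0 0 0 0 0;0 0 0 0 0"

```text
time_s: 25.65
ee_pos: [533.1, -118.0, 61.9]
ee_rot: [3.128, -0.285, 0.003]
wrist_force: [-0.6, -0.2, 7.8]
gripper_width: 0.0
```

>>> apply_moves:
  targets: "0 0 0 -0.02 0;0 -0.01 -0.046 0 0;0 0 0 0 0;0 0 0 0 0;0 0 0 0.01 0;0 0 0 0 0;0 0 0 0 0;0 0 0 0 0"

```text
time_s: 26.65
ee_pos: [530.8, -71.0, 70.9]
ee_rot: [3.128, -0.286, 0.0]
wrist_force: [0.0, 0.9, -0.0]
gripper_width: -0.1
```

```bash
python3 k.py w9 | grep -v dot
```

```text
t 26.65 case [-71.3 -54.3  70.9] yaw_rel -0.0006 F [-0.1  0.9] -0.0 tilt -1.0
t 26.7 case [-71.3 -54.2  71. ] yaw_rel -0.0004 F [ 0.2 -0.3] 0.7 tilt -1.0
knob 2639 [-67.07504179  46.98982565  75.78543493] ((-68.39268493652344, 48.86560821533203), (14.651151657104492, 73.8741455078125), 66.83489227294922)
wh [279.  226.1] [ 7  7 44] [-49.3 -53.7  96. ] 90.0
wh [358.6 228.1] [ 8  7 46] [-50.4 -95.6  96. ] 92.0
wh [368.7 228.1] [ 8  7 45] [ -50.4 -100.9   96. ] 92.0
wh [354.1 261.2] [ 9  7 44] [-69.9 -94.7  96. ] 97.0
wh [364.1 261.2] [ 9  7 44] [ -69.9 -100.2   96. ] 98.0
wh [374.2 261.2] [ 9  7 45] [ -69.9 -105.7   96. ] 98.0
wh [314.4 262.7] [10  4 30] [-70.8 -73.1  96. ] 97.0
wh [329.2 262.9] [11  5 51] [-71.  -81.2  96. ] 98.0
wh [244.8 263. ] [ 8  3 22] [-71.  -34.9  96. ] 97.0
wh [345.8 284.7] [ 6  4 15] [-84.6 -91.2  96. ] 95.0
wh [354.9 284.6] [ 6  4 18] [-84.6 -96.3  96. ] 94.0
wh [364.8 284.4] [ 6  4 20] [ -84.5 -101.8   96. ] 94.0
wh [373.6 284.7] [ 6  4 19] [ -84.6 -106.8   96. ] 94.0
wh [387.9 320.7] [ 9  7 43] [-108.9 -117.5   96. ] 88.0
```

```bash
cat > fit.py <<'E'
from h import *
from scipy.optimize import least_squares
def mk(cx,cy,cz):
    # fake state at given case pose
    R=Ro.from_rotvec([3.128,-0.286,0]).as_matrix();return dict(ee_pos=world(cx,cy,cz),ee_rot=Ro.from_euler("z",yaw).as_matrix())
def S(cx,cy,cz,yr):
    R=Ro.from_euler("z",yaw+yr)*Ro.from_euler("x",np.pi);return dict(ee_pos=world(cx,cy,cz),ee_rot=R.as_rotvec())
V={"w7":S(-86.1,-17.95,163.4,-.0265),"w8":S(-82.9,-99.85,69.95,0),"w9":S(-71.3,-54.25,70.95,-.0005)}
# (view, wheel value id, row k, u, v, y)
obs=[("w7","R0",1,381,167.1),("w7","R0",2,381.2,189.15),("w7","R0",3,377.7,207.1),("w8","R0",1,279.8,211),("w8","R0",2,279.8,245),
("w7","L0",2,323.5,172.2),("w7","L0",3,323.8,194.5),("w7","L0",4,322.5,210.6),
("w8","L1",1,192.8,206.5),("w8","L1",2,192.1,240.3),("w9","L1",1,279,226.1),
("w9","R1",2,363.6,228.1),("w9","R1",3,364.1,261.2),("w9","R1",4,359.8,284.6)]
ids=["R0","L0","L1","R1"]
def f(x):
    r=[]
    for v,i,k,u,w in obs:
        th=x[2+ids.index(i)]-.6*(k-1);y=x[6] if i[0]=="L" else x[6]-46
        q=proj("wrist",world(x[0]+30*np.sin(th),y,x[1]+30*np.cos(th)),V[v]);r.append(q[1]-w)
    return np.array(r)
o=least_squares(f,[-70,68,.6,1.08,.7,1.2,-54],x_scale=[1,1,.1,.1,.1,.1,1e3]);print(o.x.round(3),o.fun.round(1))
E
python3 fit.py
```

```text
[-69.865  68.746   0.597   1.09    0.683   1.249 -52.404] [-0.1  0.   0.1  0.1 -0.1  0.1 -0.1  0.1 -0.2 -0.   0.2  0.  -0.  -0.1]
```

The fit is clean, with residuals of 0.2 px or less: left 0.683, right 1.249. The left needs another -2.5 mm and the right -1.5 mm. The wheels follow the measured TCP travel.

>>> apply_moves:
  targets: "0 0 0 0.005 0;0 0 0 0.002 0;0 0 0 0.001 0;0 0 0 0.001 0;0 0 0 0.0005 0;0 0 0 0 0;0 0 0 0 0;0 0 0 0 0"

```text
time_s: 27.7
ee_pos: [530.8, -70.8, 62.1]
ee_rot: [3.129, -0.285, 0.001]
wrist_force: [-2.5, 1.1, 6.0]
gripper_width: 0.1
```

```bash
python3 -c "
from h import *
st()"
```

```text
t 27.7 case [-71.4 -54.   62.1] yaw_rel -0.0002 F [-2.7  0.6] 6.0 tilt -1.0
```

>>> apply_moves:
  targets: "0 -0.001 0 0 0;0 -0.001 0 0 0;0 -0.001 0 0 0;0 0 0 0 0;0 0 0 0 0;0 0 0 0 0;0 0 0 0 0;0 0 0 0 0"

```text
time_s: 28.7
ee_pos: [529.3, -70.5, 62.1]
ee_rot: [3.128, -0.285, 0.005]
wrist_force: [2.0, -1.0, 7.0]
gripper_width: -0.1
```

```bash
python3 -c "
from h import *
st()"
```

```text
t 28.7 case [-72.9 -54.   62.1] yaw_rel -0.0003 F [ 2.1 -0.6] 7.0 tilt -1.0
```

>>> apply_moves:
  targets: "0 -0.001 0 0 0;0 0 0 0 0;0 0 0 0 0;0 0 0 -0.012 0;0 0 0 0 0;0 0.003 0.046 0 0;0 0 0 0 0;0 0 0 0 0"

```text
time_s: 29.7
ee_pos: [521.0, -115.5, 73.2]
ee_rot: [-3.128, 0.286, 0.001]
wrist_force: [0.6, 0.8, 0.1]
gripper_width: 0.0
```

>>> apply_moves:
  targets: "0 0 0 0.007 0;0 0 0 0.002 0;0 0 0 0.0015 0;0 0 0 0.001 0;0 0 0 0.0005 0;0 0 0 0 0;0 0 0 0 0;0 0 0 0 0"

```text
time_s: 30.7
ee_pos: [521.6, -115.4, 62.1]
ee_rot: [-3.128, 0.285, -0.001]
wrist_force: [-0.9, 1.0, 7.6]
gripper_width: 0.0
```

```bash
python3 -c "
from h import *
st()"
```

```text
t 30.7 case [-72.4 -99.7  62.1] yaw_rel 0.0001 F [-1.   0.8] 7.6 tilt -1.0
```

>>> apply_moves:
  targets: "0 -0.001 0 0 0;0 -0.0015 0 0 0;0 0 0 0 0;0 0 0 0 0;0 0 0 0 0;0 0 0 -0.012 0;0 0 0 -0.05 0;0 0 0 0 0"

```text
time_s: 31.7
ee_pos: [520.8, -116.1, 126.5]
ee_rot: [3.128, -0.286, 0.009]
wrist_force: [0.9, -0.2, -0.4]
gripper_width: -0.1
```

>>> apply_moves:
  targets: "0 0 -0.08 0 0;0 0 -0.045 0 0;0 0 0 0 0;0 0 0 0 0;0 0 0 0 0;0 0 0 0 0;0 0 0 0 0;0 0 0 0 0"

```text
time_s: 32.7
ee_pos: [538.4, -9.9, 123.4]
ee_rot: [3.129, -0.286, 0.0]
wrist_force: [-0.7, -0.4, 0.1]
gripper_width: 0.4
```

```bash
python3 k.py w10 | grep -v dot
```

```text
t 32.7 case [-74.9   7.2 123.4] yaw_rel -0.0007 F [-0.6 -0.5] 0.1 tilt -1.0
t 32.75 case [-74.9   7.3 123.4] yaw_rel -0.0005 F [0.  0.5] -0.7 tilt -1.0
knob 1607 [-67.45699686  48.52340846  76.03875191] ((-68.34475708007812, 49.00010681152344), (14.011419296264648, 73.85521697998047), 66.76090240478516)
wh [367.4 196.9] [ 6  5 27] [-52.3 -52.5  96. ] 93.0
wh [429.6 196.6] [ 6  6 27] [-52.  -94.9  96. ] 92.0
wh [437.5 196.5] [ 6  6 26] [ -52.  -100.3   96. ] 92.0
wh [340.4 222.5] [ 8  4 31] [-70.9 -35.2  96. ] 98.0
wh [363.6 222.6] [ 6  6 29] [-71.  -51.5  96. ] 98.0
wh [371.3 222.6] [ 6  6 27] [-71.  -56.9  96. ] 98.0
wh [393.1 222.5] [ 9  4 33] [-70.9 -72.2  96. ] 98.0
wh [406.1 222.4] [ 9  4 31] [-70.9 -81.3  96. ] 97.0
wh [425.6 222.2] [ 6  5 25] [-70.7 -95.   96. ] 98.0
wh [433.4 222.1] [ 6  5 27] [ -70.6 -100.5   96. ] 96.0
wh [441.3 222.1] [ 7  5 28] [ -70.7 -106.    96. ] 99.0
wh [356.2 241.9] [ 5  3 12] [-85.9 -47.4  96. ] 94.0
wh [363.5 242. ] [ 4  3 12] [-86.  -52.7  96. ] 92.0
wh [371. 242.] [ 5  3 13] [-86.  -58.1  96. ] 92.0
wh [415.6 241.5] [ 4  4 11] [-85.6 -90.1  96. ] 94.0
wh [423.  241.6] [ 5  4 14] [-85.7 -95.4  96. ] 93.0
wh [430.3 241.4] [ 5  4 14] [ -85.5 -100.6   96. ] 93.0
wh [437.5 241.5] [ 4  4 12] [ -85.6 -105.8   96. ] 94.0
```

Both wheels are level with the ridges: left two dots at row 222.6, right three at 222.2, ridges at 222.5. Next I go behind the rib to shut the cover.

>>> apply_moves:
  targets: "0 0.045 -0.02 0 0;0 0.045 -0.023 0 0;0 0.037 0 0 0;0 0 0 0 0;0 0 0 0 0;0 0 0 0.03 0;0 0 0 0.025 0;0 0 0 0 0"

```text
time_s: 33.75
ee_pos: [667.9, 9.9, 66.6]
ee_rot: [3.128, -0.285, -0.009]
wrist_force: [-0.2, 0.2, 0.1]
gripper_width: -0.4
```

```bash
python3 -c "
from h import *
to(51,50,61.5)"
```

```text
t 33.75 case [48.9 50.  66.6] yaw_rel 0.0 F [-0.2  0.1] 0.1 tilt -1.0
tool shift mm [ 2.1 -0.   5.1]
```

>>> apply_moves:
  targets: "0 0 0 0.005 0;0 0 0 0 0;0 -0.008 0 0 0;0 -0.014 0 0 0;0 -0.02 0 0 0;0 -0.02 0 0 0;0 -0.02 0 0 0;0 -0.02 0 0 0"

```text
time_s: 34.75
ee_pos: [571.8, 27.9, 64.2]
ee_rot: [-3.129, 0.285, -0.007]
wrist_force: [3.5, -1.1, -2.5]
gripper_width: 0.4
```

>>> apply_moves:
  targets: "0 -0.015 0 0 0;0 -0.012 0 0 0;0 -0.008 0 0 0;0 -0.004 0 0 0;0 -0.003 0 0 0;0 -0.002 0 0 0;0 0 0 0 0;0 0 0 0 0"

```text
time_s: 35.75
ee_pos: [527.3, 36.3, 63.2]
ee_rot: [-3.129, 0.285, 0.001]
wrist_force: [1.3, -0.1, 1.0]
gripper_width: -0.2
```

```bash
python3 -c "
from h import *
st()"
```

```text
t 35.75 case [-94.1  50.6  63.2] yaw_rel -0.0001 F [1.3 0.1] 1.0 tilt -1.0
```

Now I ease it against the stop.

>>> apply_moves:
  targets: "0 -0.002 0 0 0;0 -0.002 0 0 0;0 -0.001 0 0 0;0 -0.001 0 0 0;0 0 0 0 0;0 0 0 0 0;0 0 0 0 0;0 0 0 0 0"

```text
time_s: 36.75
ee_pos: [521.3, 37.1, 63.4]
ee_rot: [3.128, -0.285, -0.001]
wrist_force: [0.6, 1.9, -0.4]
gripper_width: -0.0
```

```bash
python3 -c "
from h import *
st()"
```

```text
t 36.75 case [-100.3   50.3   63.4] yaw_rel -0.0001 F [0.3 2. ] -0.4 tilt -1.0
```

>>> apply_moves:
  targets: "0 -0.001 0 0 0;0 -0.001 0 0 0;0 -0.001 0 0 0;0 0 0 0 0;0 0 0 0 0;0 0 0 0 0;0 0 0 0 0;0 0 0 0 0"

```text
time_s: 37.75
ee_pos: [521.2, 37.2, 63.5]
ee_rot: [3.129, -0.286, 0.007]
wrist_force: [5.1, -2.3, -5.2]
gripper_width: 0.1
```

```bash
python3 -c "
from h import *
st()"
```

```text
t 37.75 case [-100.4   50.4   63.5] yaw_rel -0.0008 F [ 5.4 -1.4] -5.2 tilt -1.0
```

>>> apply_moves:
  targets: "0 -0.001 0 0 0;0 -0.001 0 0 0;0 0 0 0 0;0 0 0 0 0;0 0 0 0 0;0 0 0 0 0;0 0 0 0 0;0 0 0 0 0"

```text
time_s: 38.75
ee_pos: [521.3, 37.2, 63.6]
ee_rot: [-3.128, 0.287, -0.013]
wrist_force: [9.7, -2.5, -7.2]
gripper_width: 0.0
```

```bash
python3 -c "
from h import *
st()"
```

```text
t 38.75 case [-100.2   50.5   63.6] yaw_rel -0.0013 F [10.  -0.7] -7.2 tilt -1.0
```

>>> apply_moves:
  targets: "0 0.008 0 0 0;0 0 0 -0.05 0;0 0.04 0.04 0 0;0 0.04 0.044 0 0;0 0.045 0.044 0 0;0 0 0 0 0;0 0 0 0 0;0 0 0 0 0"

```text
time_s: 39.75
ee_pos: [622.9, -109.2, 113.1]
ee_rot: [-3.128, 0.281, 0.004]
wrist_force: [0.2, 0.6, -0.6]
gripper_width: 0.0
```

```bash
python3 -c "
from m import *
to(30,-77,76)
s,p,d,C=meas('w11')
m=(d>0)&(C[...,2]>108)&(C[...,2]<125)&(C[...,1]>5)&(C[...,1]<95)
d7=np.load('pics/w7d.npy')
from h import *
R=Ro.from_euler('z',yaw-.0265)*Ro.from_euler('x',np.pi)
P=cloud('wrist',d7,dict(ee_pos=world(-86.1,-17.95,163.4),ee_rot=R.as_rotvec()));C=np.stack([*(np.moveaxis((P[...,:2]-O)@A.T,-1,0)),P[...,2]],-1)
m=(d7>0)&(C[...,2]>103)&(C[...,2]<111)&(np.hypot(C[...,0]-30,C[...,1]+77)<30);print('btn',m.sum(),C[m].min(0),C[m].max(0),C[m].mean(0))
"
```

```text
t 39.75 case [ 26.2 -75.2 113.1] yaw_rel 0.0024 F [0.1 0.6] -0.6 tilt -1.0
tool shift mm [ 3.9  1.9 37.1]
t 39.75 case [ 26.2 -75.2 113.1] yaw_rel 0.0024 F [0.1 0.6] -0.6 tilt -1.0
t 39.8 case [ 26.4 -75.3 113.3] yaw_rel 0.0024 F [-0.8  0.1] 0.2 tilt -1.0
btn 2074 [ 12.4487483  -93.31354617 103.0446236 ] [ 45.61396853 -60.2220354  109.1437771 ] [ 29.21306349 -76.09001281 106.21784535]
```

>>> apply_moves:
  targets: "0 0.0035 0.0015 0.02 0;0 0 0 0.014 0;0 0 0 0.004 0;0 0 0 0.003 0;0 0 0 0.003 0;0 0 0 0.002 0;0 0 0 0.001 0;0 0 0 0 0"

```text
time_s: 40.8
ee_pos: [627.4, -113.6, 66.7]
ee_rot: [3.129, -0.285, 0.0]
wrist_force: [-1.3, 0.6, 4.6]
gripper_width: -0.0
```

```bash
python3 -c "
from h import *
st()"
```

```text
t 40.8 case [ 31.3 -78.7  66.7] yaw_rel -0.0002 F [-1.4  0.3] 4.6 tilt -1.0
```

>>> apply_moves:
  targets: "0 0 0 0.001 0;0 0 0 0.001 0;0 0 0 0.001 0;0 0 0 0.0005 0;0 0 0 0 0;0 0 0 0 0;0 0 0 0 0;0 0 0 0 0"

```text
time_s: 41.8
ee_pos: [627.4, -113.6, 65.0]
ee_rot: [3.129, -0.285, 0.001]
wrist_force: [-5.1, 1.3, 17.1]
gripper_width: -0.4
```

The button bottomed at 17 N after its 6 mm of travel. Now I lift off and check.

>>> apply_moves:
  targets: "0 0 0 -0.01 0;0 0 0 -0.05 0;0 0 0 -0.06 0;0 -0.05 -0.03 0 0;0 -0.05 -0.03 0 0;0 0 0 0 0;0 0 0 0 0;0 0 0 0 0"

```text
time_s: 42.8
ee_pos: [541.3, -37.7, 182.9]
ee_rot: [3.128, -0.288, 0.003]
wrist_force: [-0.1, -0.8, -0.4]
gripper_width: 0.1
```

```bash
python3 k.py w12 | grep wh; python3 - <<'E'
from h import *
s=read_state();d=np.load("pics/w12d.npy");P=cloud("wrist",d,s);C=np.stack([*(np.moveaxis((P[...,:2]-O)@A.T,-1,0)),P[...,2]],-1)
m=(d>0)&(C[...,2]>110)&(C[...,2]<122)&(C[...,1]>5)&(C[...,1]<95)&(C[...,0]<-60);print("rib",m.sum(),C[m].mean(0) if m.any() else 0)
m=(d>0)&(np.hypot(C[...,0]-30,C[...,1]+77)<10);print("btn z",np.median(C[m][:,2]))
grab("top","t2")
a=cv2.imread("pics/top0.png")[90:290,90:430];b=cv2.imread("pics/t2.png")[90:290,90:430]
w=cv2.imread("pics/w12.png")
cv2.imwrite("pics/fin.png",np.vstack([np.hstack([a,b]),cv2.resize(w,(507,380),interpolation=cv2.INTER_AREA) if 0 else cv2.copyMakeBorder(cv2.resize(w,(507,380)),0,0,0,173,cv2.BORDER_CONSTANT)]))
E
```

```text
rib 905 [-114.60152131   49.35159874  115.5207663 ]
btn z 106.29812469242378Traceback (most recent call last):
  File "k.py", line 5, in <module>
    m=(d>0)&(r<50)&(C[...,2]>70)&(C[...,2]<84);k,l,stt,ce=cv2.connectedComponentsWithStats(m.astype(np.uint8));j=1+stt[1:,4].argmax();m=l==j
                                                                                                                   ~~~~~~~~~~~~~~~~^^
ValueError: attempt to get argmax of an empty sequence
```

View pics/fin.png

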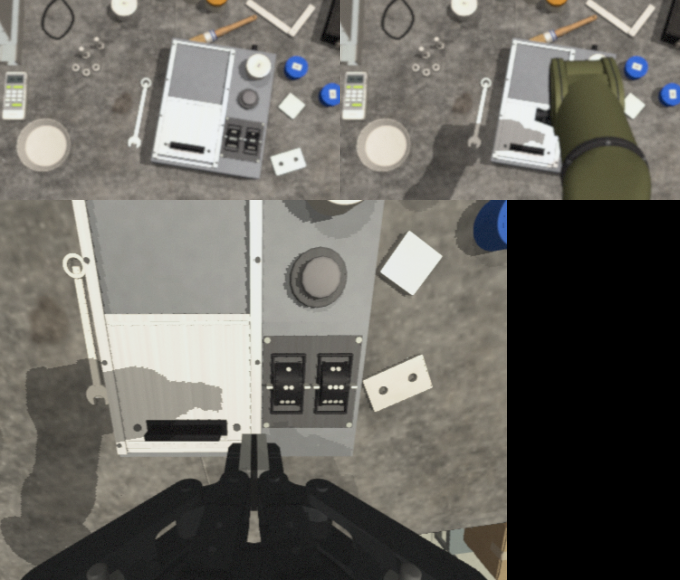

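The cover is shut (rib at x = -114.6). The left wheel shows two dots and the right three, both level with the ridges, and the button is up at 106 mm. Nothing beside the case has moved.

```bash
python3 -c "
from workcell import *
print(hand_in(), read_state()['time_s'])"
```

```text
the job is handed in; nothing more can be done
the job is handed in; nothing more can be done
```

The job is handed in, finished at about 43 s of the 67 s allowed. `hand_in()` gave no verdict, so the results below are from my own checks. I did it in the order asked: cover back, knob, wheels, cover shut, start button.

| Item | Last check | Target |
|---|---|---|
| Knob | -0.405 rad in the case's frame, before the cover was shut | -0.4 (three dots) |
| Left thumbwheel | two dots, level with the ridges to about 0.1 px | two dots |
| Right thumbwheel | three dots, level with the ridges to about 0.4 px | three dots |
| Cover | rib at x = -114.6; pushed against the stop at 10 N without moving | -115 (fully shut) |
| Start button | pressed to 17 N, then back up at 106 mm | 107 mm when up |

The plates, spanner and dish look unmoved in the last pictures. The tin was mostly hidden in those, but nothing went near it.

**Disagreements and failed steps:**
- **Fingertip height:** the real fingertips sit about 36 mm above the reported TCP. My first two pushes at the cover passed over the rib without touching anything. I found the offset by depth and a light touch on the cover plate (22 N), and allowed for it from then on.
- **Cover at the start:** the rib was about 4 mm back from the shut position, so the cover may not have been fully shut to begin with. It is now.
- **Thumbwheels:** each needed a second, small correcting roll.
- **Picture budget:** I viewed 10 pictures.

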